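# Set out the oiling place for a watch movement

## Robot

A 6-joint arm with a two-finger parallel gripper is mounted at the origin on the work surface. World frame = base frame: x ahead of the robot, y to its left, z up, the work surface at z = 0. Lengths are in mm, angles in degrees, forces in N, time in s.
With the tool pointing down it reaches from about 300 to 850 mm from the base axis. Payload 4.2 kg.
Tool frame: the origin (TCP) lies midway between the tips of the shut fingers; the grasp point (between the pads) lies 19 mm behind it; z points along the fingers, y is the line along which they close (so a half turn about z gives the same grasp; the last joint's range is limited). The gripper opens to 91 mm and grips with 3 to 60 N. Pads are 32 mm wide; open, the fingers measure 118 mm over their backs; the gripper's body (76 mm by 178 mm) begins 60 mm behind the grasp point.
Start: joints at [69.557, 18.312, 89.639, -0, 72.044, -1.146], TCP at [190.022, 542.711, 213.976] pointing down, gripper open.
Joint ranges: [-177.97, 177.97], [-48.28, 115.42], [12.27, 149.76], [-77.06, 257.06], [2.81, 150.46], [-146.56, 146.56]. Speed limits (degrees/s): [147.25, 147.25, 180, 180, 180, 180].

## Interface

Orientations are given as [roll, pitch, yaw] about the fixed x, y, z axes, in that order (R = Rz(yaw) Ry(pitch) Rx(roll)).
In Python, from workcell import env gives the robot as it stands.
- The arm moves only by the shell command python3 -m jog 'ROWS' [FORCE]. ROWS is a JSON object of lists of equal length, an entry for each row: "jaw": the finger opening in mm, from 0 to 91.2; "slide": the shift along the tool's x, y, z in units of 30 mm (1.0 is 30 mm), a list of three; "spin": the turn about the tool's z in units of 8 degrees (1.0 is 8 degrees). In form: {"jaw": [jaw, ...], "slide": [[dx, dy, dz], ...], "spin": [spin, ...]}. A call has 1 to 10 rows; each row shifts and turns the commanded pose from where the row before left it, along the tool's axes as they then stand; what a row does not reach is not made up. A row lasts 1/10 s, in which the tool goes at most 50 mm and 8.59 degrees, less where a joint would pass 70% of its speed; a pose out of reach is approached as far as the arm can. A call is refused whole if a number of a shift passes 1 or a number of a turn 1, either way. A call with a gripper value outside its range is refused whole. The fingers move at their own pace and stop on an object; FORCE is the grip in N (left out, the last holds). Time passes only in rows, so rows that do not move let the fingers close. It gives the time, the measured TCP pose, the force, the opening and the grip force at its end, in the units of the state.
- env.state(): the state, without advancing time (a new reading comes with each control period).
- env.grab_frame(name): name is "scene" or "top"; returns the picture (400x640x3 uint8, red, green, blue); there is no depth.
- env.camera_model(name): a dict with "fx", "fy", "cx", "cy" (pixels), "camera_from_world" (4x4, takes a point from world to camera coordinates). Camera axes: x right, y up, looking along -z (the intrinsics and any distortion apply to the point x, -y, -z); pixel columns grow to the right and rows downward; lengths in mm; the calibration is good to about 2 mm. A picture is of the moment at which its call begins. camera_model takes no time and is no camera call.
- env.job_done(): hands the job in; it is judged then, once.
The state is a dict: "time_s": time; "qpos": joint angles; "qvel": joint speeds; "effort": joint torques, N m; "ee_pos": TCP position; "ee_rot": TCP orientation; "force": force on the tool from outside, world axes, zero at the start; "torque": the same for the moment, N m; "gripper_width": finger opening in mm; "gripper_force": force on a finger pad.
Only numpy, scipy, OpenCV 4.12 (cv2) and the standard library are available. Lean on these libraries where they do the work, as an engineer would, in place of code of your own. Each camera call takes 0.05 s, during which the arm holds its last target. There are 200 camera calls.

## Task

Set out the kit from the black tray on the green bench mat, keeping the oil cups and the movement upright: put the movement holder on the middle of the round base, the white parts dish flat on the mat directly to the left of that base (parallel to the mat's near edge, about 2 to 3 cm between dish and base), and the clear dust cover down over the dish. Stand the red and the blue oil cup on the mat, each in line with the oiler of its own colour and with its centre about 3 cm in front of the end of that oiler's handle. Leave the green cup where it is in the tray; there is no oiler for it today.

Things in the scene. Friction and masses are not known exactly. Their poses are not given: they have to be found in the camera images.
- mat: Fixed green bench mat with a pale border line, 270 x 300 x 3 mm. Origin: centre of its underside, on the bench; its top is 3 mm up. x points away from the robot (within 0.12 rad), y to the left along its near edge, z up. On the bench to its left or right lies the black kit tray: 232 x 332 mm, floor 6 mm above the bench, walls 6 mm thick, 14 mm high.
- base: Fixed round assembly base on the near half of the mat: aluminium disc with a black rubber top, 80 mm diameter, 12 mm high. Origin: centre of its underside, on the mat's top; z up, x and y as the mat's. Its top is 12 mm above its origin.
- oiler_red: Fixed oiler with a red handle, lying level on an aluminium rest (13 mm high) on the mat's far half. Origin: on its axis at the near end of the handle, 14.5 mm above the mat's top. x runs along the oiler to its steel tip, away from the robot, as the mat's x; y left, z up. Handle 72 mm long, 9 mm thick; 115 mm in all. 'In front' is -x. The rest begins 20 mm behind the handle end.
- oiler_blue: Fixed oiler with a blue handle, otherwise the same as the red one: origin on the axis at the near end of the handle, x towards the tip, parallel to the mat's x.
- cup_red: Loose round oil cup with a red lid, standing in the black tray: white body 29 mm diameter up to 12 mm, lid 30 mm diameter from 12 to 21 mm, small knob to 26 mm. About 35 g. Origin: centre of its underside, z up. Grasp from above across the diameter.
- cup_blue: Loose round oil cup with a blue lid, same form and size as the red one. Origin: centre of its underside, z up.
- cup_green: Loose round oil cup with a green lid, same form and size, in the tray; it stays there. Origin: centre of its underside, z up.
- holder: Loose movement holder in the tray: round aluminium block, 44 mm diameter, 16 mm high, with a brass watch movement in its top, rising to 21 mm, and a thin winding stem 3.5 mm past the rim at 17 mm height (look only, not felt). About 70 g. Origin: centre of its underside, z up. Grasp across the diameter.
- dish: Loose round white parts dish in the tray with small wheels and screws lying in it: 52 mm diameter at the rim, 49 mm at the foot, 14 mm high. About 45 g. Origin: centre of its underside, z up. Grasp across the outside.
- cover: Loose clear dust cover (bell), mouth down in the tray: 68 mm outer diameter, white line round the rim, 62 mm inner diameter, 28 mm inner height, bell top at 31 mm; black knob on top, 16 mm diameter from 37 to 50 mm height, 9 mm neck below. About 60 g. Origin: centre of its mouth, z up. Lift by the knob. Over the dish it stands on the mat with about 5 mm play all round.
Things that resemble listed ones, but are neither listed nor needed, are in the scene too. Leave any orange look-alike of the dish alone. Leave any pink look-alike of the cover alone.

How it is judged (in metres and radians):
At the end, for the whole second after the job is handed in: Holder on base within 12 mm; dish on mat 78-118 mm left of base centre, within 18 mm in x; cover on mat over dish, within 8 mm; red and blue cup on mat, centre 17-45 mm before own handle end, within 12 mm of its line; green cup within 20 mm of its start; all upright, released, at rest (horizontal distance between holder and base below 0.012 m and z of holder in the frame of base between 0.009 and 0.015 m and angle between each of holder, dish, cover, cup_red, cup_blue, cup_green's own z axis and vertical below 0.1 rad and linear speed of each of holder, dish, cover, cup_red, cup_blue below 0.01 m/s and y of dish in the frame of base between 0.078 and 0.118 m and x of dish in the frame of base between -0.018 and 0.018 m and z of each of dish, cover, cup_red, cup_blue in the frame of mat below 0.006 m and horizontal distance between cover and dish below 0.008 m and y of cup_red in the frame of oiler_red between -0.012 and 0.012 m and x of cup_red in the frame of oiler_red between -0.045 and -0.017 m and y of cup_blue in the frame of oiler_blue between -0.012 and 0.012 m and x of cup_blue in the frame of oiler_blue between -0.045 and -0.017 m and distance of cup_green from where it was at the start of the episode below 0.02 m); the robot touches nothing.
It fails at once if an oil cup is tipped (more than 0.6 rad) (angle between any of cup_red, cup_blue, cup_green's own z axis and vertical above 0.6 rad).
It fails at once if the movement holder is tipped (more than 0.6 rad) (angle between holder's own z axis and vertical above 0.6 rad).
It also fails if it takes over 128 s, if anything falls off the work surface, if the arm or the gripper's body presses on something with over 40 N, if the wrist force passes 120 N, or if a joint passes its speed limit or range.

## Working session

There is one attempt and no reset: what is moved stays moved. The work goes in short steps, Python scripts to look and compute and a shell command to move; the robot and the scene stay as the last step left them, time stands still between calls to the robot, and variables do not carry over. Pictures are saved under pics/ and viewed, at most 14 in all, crops included, and the job is handed in when it is done.

```bash
mkdir -p pics; ls; python3 - <<'E'
from workcell import env
import cv2,numpy as np
for n in("scene","top"):
    cv2.imwrite(f"pics/{n}0.png",env.grab_frame(n)[:,:,::-1])
    m=env.camera_model(n);print({k:np.round(np.array(v),3).tolist() for k,v in m.items() if not isinstance(v,str)})
s=env.state();print(s["ee_pos"],s["ee_rot"],s["time_s"],s["gripper_width"])
E
```

```text
pics
{'fx': 502.735, 'fy': 502.735, 'cx': 315.303, 'cy': 187.75, 'camera_from_world': [[-0.746, 0.666, 0.016, 409.272], [-0.354, -0.417, 0.837, 88.903], [0.564, 0.619, 0.547, -1410.433], [0.0, 0.0, 0.0, 1.0]]}
{'fx': 386.226, 'fy': 386.226, 'cx': 314.358, 'cy': 196.581, 'camera_from_world': [[-0.026, -1.0, 0.008, -70.915], [0.99, -0.025, 0.138, -468.322], [-0.137, 0.012, 0.99, -879.176], [0.0, 0.0, 0.0, 1.0]]}
[189.85674832 542.25805156 213.21806445] [-1.79908299e+02 -6.27641321e-04  1.60702584e+02] 0.1 91.54045718478422
```

View pics/top0.png

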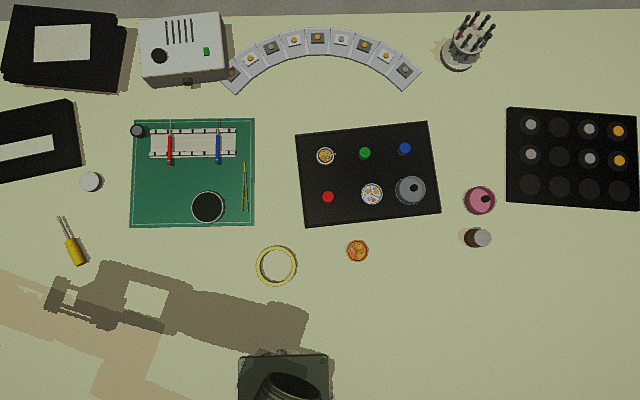

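View pics/scene0.png

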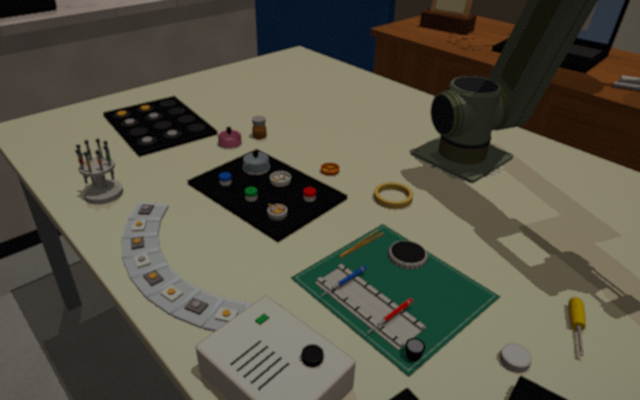

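Top view: the mat is at about (192,172) with the base at (208,207), the red oiler at (170,150) and the blue at (218,150). The tray is at about (368,174). In it are the blue cup (405,149), green cup (365,153), red cup (328,197) and the clear cover (411,190).

There are three dish-like things: (326,156), (372,194) and an orange one at (357,250) outside the tray. I'll enlarge to tell the holder from the dish. The pink bell at (480,200) is the cover look-alike and stays put.

```bash
python3 - <<'E'
import cv2
i=cv2.imread("pics/top0.png")
a=cv2.resize(i[115:235,290:450],None,fx=5,fy=5,interpolation=cv2.INTER_CUBIC);cv2.imwrite("pics/tray.png",a)
a=cv2.resize(i[113:233,120:264],None,fx=5,fy=5,interpolation=cv2.INTER_CUBIC);cv2.imwrite("pics/mat.png",a)
E
```

```text
(no output)
```

View pics/tray.png

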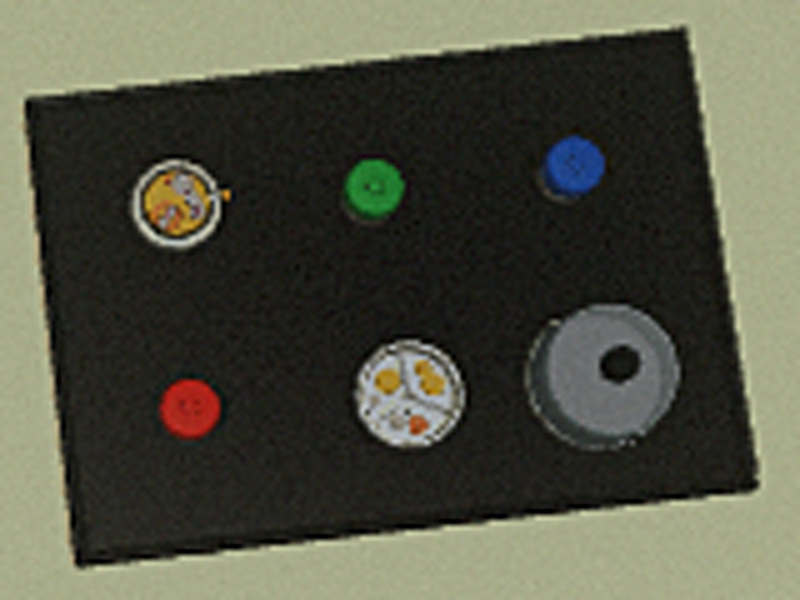

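View pics/mat.png

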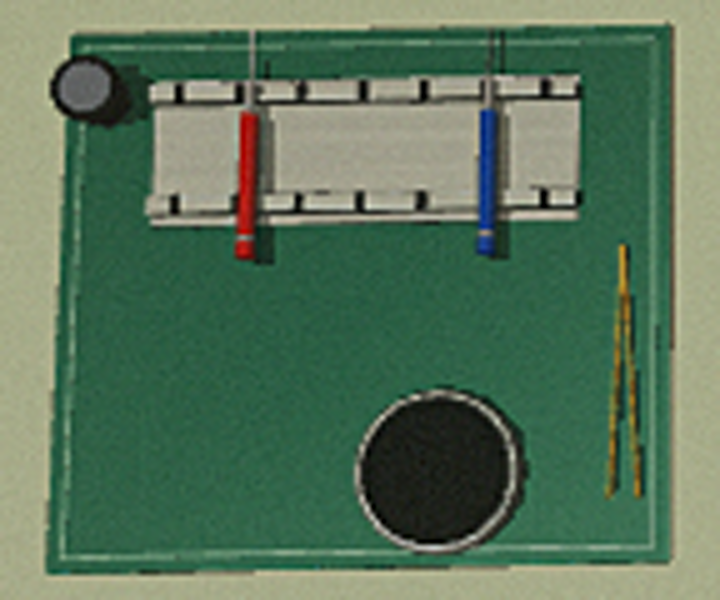

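The enlarged crops confirm which is which:
- **Holder:** tray crop (176,204), brass movement with a stem.
- **Dish:** (410,393), white with small wheels. The orange look-alike is outside the tray.
- **Cover:** knob at (621,364).
- **Cups:** red (191,408), green (375,187), blue (575,165).
- **Mat crop:** base top at (438,470), red handle end at (244,258), blue handle end at (486,253). The odd dark cylinder at (85,88) and the tweezers are not needed.

```bash
cat > h.py <<'E'
from workcell import env
import numpy as np
def w(u,v,z,cam="top"):
    m=env.camera_model(cam);T=np.array(m["camera_from_world"])
    d=np.array([(u-m["cx"])/m["fx"],-(v-m["cy"])/m["fy"],-1]);R=T[:3,:3];c=-R.T@T[:3,3];d=R.T@d
    return (c+d*(z-c[2])/d[2])[:2]
def px(p,cam="top"):
    m=env.camera_model(cam);q=np.array(m["camera_from_world"])@[*p,1]
    return m["cx"]+m["fx"]*q[0]/-q[2],m["cy"]-m["fy"]*q[1]/-q[2]
def crop(u,v,ox,oy,z,s=5): return w((u+.5)/s-.5+ox,(v+.5)/s-.5+oy,z)
E
python3 - <<'E'
from h import *
print([k for k in env.camera_model("top")])
P={}
for n,u,v,z in [("holder",176,204,22),("dish",410,393,20),("knob",621,364,56),("red",191,408,27),("green",375,187,27),("blue",575,165,27),("trayTL",26,98,14),("trayTR",686,28,14),("trayBL",79,565,14),("trayBR",757,487,14),("dishL",355,393,20),("dishR",466,393,20)]:
    P[n]=crop(u,v,290,115,z);print(n,P[n].round(1))
for n,u,v,z in [("base",438,470,15),("baseL",356,470,15),("baseR",520,470,15),("ored",244,258,17.5),("oblue",486,253,17.5),("oredtip",250,112,19),("TL",73,36,3),("TR",671,27,3),("BL",48,573,3),("BR",670,562,3)]:
    P[n]=crop(u,v,120,113,z);print(n,P[n].round(1))
n=np.linalg.norm
print("tray",n(P["trayTL"]-P["trayTR"]),n(P["trayTL"]-P["trayBL"]),"mat",n(P["TL"]-P["TR"]),n(P["BL"]-P["BR"]),n(P["TL"]-P["BL"]),n(P["TR"]-P["BR"]))
for a,b in(("BR","BL"),("TR","TL")):
    d=P[b]-P[a];print("yaw",-np.degrees(np.arctan2(d[0],d[1])))
for a,b in(("BR","TR"),("BL","TL"),("ored","oredtip")):
    d=P[b]-P[a];print("yawx",np.degrees(np.arctan2(d[1],d[0])))
E
```

```text
['fx', 'fy', 'cx', 'cy', 'camera_from_world']
holder [ 568.  -110.8]
dish [ 472.9 -220.5]
knob [ 478.9 -312.9]
red [ 467.3 -114.8]
green [ 572.9 -207.1]
blue [ 581.5 -304.5]
trayTL [625.3 -38.8]
trayTR [ 653.5 -367.2]
trayBL [394.9 -59.7]
trayBR [ 424.  -386.2]
dishL [ 473.6 -194.1]
dishR [ 472.2 -247.4]
base [451. 174.]
baseL [452.  213.1]
baseR [450.  134.8]
ored [556.4 268.3]
oblue [556.  151.4]
oredtip [628.9 266.7]
TL [675.2 361.7]
TR [673.   63.4]
BL [407.3 363.5]
BR [405.   65.1]
tray 329.5439830536566 231.32628939319108 mat 298.2996336773798 298.4299684129326 267.9356356293551 268.0275131663732
yaw -0.44172437095289474
yaw -0.4241089154730906
yawx -0.35480290295849354
yawx -0.38264712019043623
yawx -1.257521856399849
```

```bash
python3 -m jog '{"jaw":[70,70,70,70],"slide":[[0,0,0],[0,0,0],[0,0,0],[0,0,0]],"spin":[-0.9,-0.9,-0.61,0]}' 20
cat >> h.py <<'E'
def go(x,y,z):
    "units left to go in tool axes, from the measured pose"
    from scipy.spatial.transform import Rotation as R
    s=env.state();r=R.from_euler("xyz",s["ee_rot"],degrees=True)
    print("pos",np.round(s["ee_pos"],1),"rot",np.round(s["ee_rot"],2),"t",s["time_s"],"w",round(float(s["gripper_width"]),1),"units",(r.inv().apply(np.array([x,y,z])-s["ee_pos"])/30).round(3))
E
python3 -c "
from h import *;go(568,-111,150)"
```

```text
time_s: 0.5
ee_pos: [189.9, 542.4, 213.5]
ee_rot: [-179.9, -0.0, 180.0]
force: [0.7, -0.0, 0.1]
gripper_width: 69.7
gripper_force: 0.0
pos [189.9 542.4 213.5] rot [-1.7995e+02 -2.0000e-02  1.7997e+02] t 0.5 w 69.7 units [-12.615 -21.773   2.131]
```

```bash
python3 -m jog '{"jaw":[70,70,70,70,70,70,70,70,70,70],"slide":[[-0.57,-0.99,0.1],[-0.57,-0.99,0.1],[-0.57,-0.99,0.1],[-0.57,-0.99,0.1],[-0.57,-0.99,0.1],[-0.57,-0.99,0.1],[-0.57,-0.99,0.1],[-0.57,-0.99,0.1],[-0.57,-0.99,0.1],[-0.57,-0.99,0.1]],"spin":[0,0,0,0,0,0,0,0,0,0]}'
python3 -m jog '{"jaw":[70,70,70,70,70,70,70,70,70,70],"slide":[[-0.57,-0.99,0.1],[-0.57,-0.99,0.1],[-0.57,-0.99,0.1],[-0.57,-0.99,0.1],[-0.57,-0.99,0.1],[-0.57,-0.99,0.1],[-0.57,-0.99,0.1],[-0.57,-0.99,0.1],[-0.57,-0.99,0.1],[-0.57,-0.99,0.1]],"spin":[0,0,0,0,0,0,0,0,0,0]}'
python3 -m jog '{"jaw":[70,70,70,70],"slide":[[-0.57,-0.99,0.1],[-0.57,-0.99,0.1],[0,0,0],[0,0,0]],"spin":[0,0,0,0]}'
python3 -c "
from h import *;go(568,-111,10)"
```

```text
time_s: 1.5
ee_pos: [361.3, 244.3, 183.8]
ee_rot: [180.0, 0.0, 179.9]
force: [-0.1, 0.3, 0.6]
gripper_width: 69.8
gripper_force: 0.0
time_s: 2.5
ee_pos: [532.3, -52.7, 153.6]
ee_rot: [180.0, -0.0, 179.8]
force: [0.7, 0.6, 0.0]
gripper_width: 70.3
gripper_force: 0.0
time_s: 2.9
ee_pos: [565.7, -111.1, 147.3]
ee_rot: [180.0, -0.1, 179.8]
force: [0.6, -0.6, 0.2]
gripper_width: 70.3
gripper_force: 0.0
pos [ 565.7 -111.1  147.3] rot [ 1.7995e+02 -9.0000e-02  1.7982e+02] t 2.9 w 70.3 units [-8.400e-02 -1.000e-03  4.576e+00]
```

```bash
python3 -m jog '{"jaw":[70,70,70,70,70,70,70,70],"slide":[[-0.08,0,0.9],[0,0,0.9],[0,0,0.9],[0,0,0.9],[0,0,0.6],[0,0,0.3],[0,0,0.08],[0,0,0]],"spin":[0,0,0,0,0,0,0,0]}' 20
python3 -m jog '{"jaw":[30,30,30,30,30,30,30,30,30,30],"slide":[[0,0,0],[0,0,0],[0,0,0],[0,0,0],[0,0,0],[0,0,0],[0,0,0],[0,0,0],[0,0,0],[0,0,0]],"spin":[0,0,0,0,0,0,0,0,0,0]}' 20
```

```text
time_s: 3.7
ee_pos: [568.7, -110.3, 11.1]
ee_rot: [180.0, 0.0, -180.0]
force: [0.1, 0.1, 0.1]
gripper_width: 70.2
gripper_force: 0.0
time_s: 4.7
ee_pos: [568.7, -110.9, 11.0]
ee_rot: [-180.0, 0.0, 180.0]
force: [-1.8, -0.2, 6.2]
gripper_width: 42.8
gripper_force: 20.0
```

```bash
python3 -m jog '{"jaw":[30,30,30,30,30,30,30,30],"slide":[[0,0,-0.3],[0,0,-0.7],[0,0,-0.9],[0,0,-0.9],[0,0,-0.7],[0.2,0.5,0],[0.37,0.9,0],[0.37,0.9,0]],"spin":[0,0,0,0,0,0,0,0]}'
python3 -m jog '{"jaw":[30,30,30,30,30,30,30,30,30,30],"slide":[[0.37,0.9,0],[0.37,0.9,0],[0.37,0.9,0],[0.37,0.9,0],[0.37,0.9,0],[0.37,0.9,0],[0.37,0.9,0],[0.02,0,0],[0,0,0],[0,0,0]],"spin":[0,0,0,0,0,0,0,0,0,0]}'
python3 -c "
from h import *;go(451,174,21)"
```

```text
time_s: 5.5
ee_pos: [538.4, -40.3, 114.2]
ee_rot: [180.0, -0.1, 179.9]
force: [-0.8, -0.8, -0.8]
gripper_width: 42.9
gripper_force: 20.0
time_s: 6.5
ee_pos: [461.5, 146.9, 114.9]
ee_rot: [-180.0, -0.1, 180.0]
force: [-1.5, 0.5, -0.5]
gripper_width: 42.9
gripper_force: 20.0
pos [461.5 146.9 114.9] rot [-1.7997e+02 -7.0000e-02  1.7998e+02] t 6.5 w 42.9 units [0.346 0.906 3.131]
```

```bash
python3 -m jog '{"jaw":[30,30,30,30,30,30,30,30],"slide":[[0.34,0.9,0],[0,0,0.3],[0,0,0.9],[0,0,0.9],[0,0,0.7],[0,0,0.2],[0,0,0],[0,0,0]],"spin":[0,0,0,0,0,0,0,0]}'
python3 -c "
from h import *;go(451,174,20)"
```

```text
time_s: 7.3
ee_pos: [452.7, 174.0, 26.2]
ee_rot: [180.0, 0.1, 179.9]
force: [0.3, 0.3, 0.2]
gripper_width: 43.2
gripper_force: 20.0
pos [452.7 174.   26.2] rot [1.7998e+02 8.0000e-02 1.7995e+02] t 7.3 w 43.2 units [ 0.055 -0.002  0.205]
```

Lower the last 6 mm, release, rise, and move towards the dish (473,-220).

```bash
python3 -m jog '{"jaw":[30,30,30,30],"slide":[[0.05,0,0.1],[0,0,0.08],[0,0,0.02],[0,0,0]],"spin":[0,0,0,0]}'
python3 -m jog '{"jaw":[70,70,70,70,70,70,70,70,70],"slide":[[0,0,0],[0,0,0],[0,0,0],[0,0,0],[0,0,-0.2],[0,0,-0.8],[0,0,-0.9],[0,0,-0.9],[0,0,-0.7]],"spin":[0,0,0,0,0,0,0,0,0]}'
python3 -m jog '{"jaw":[70,70,70,70,70,70,70,70,70,70],"slide":[[-0.05,-0.95,0],[-0.05,-0.95,0],[-0.05,-0.95,0],[-0.05,-0.95,0],[-0.05,-0.95,0],[-0.05,-0.95,0],[-0.05,-0.95,0],[-0.05,-0.95,0],[-0.05,-0.95,0],[-0.05,-0.95,0]],"spin":[0,0,0,0,0,0,0,0,0,0]}'
python3 -m jog '{"jaw":[70,70,70,70,70],"slide":[[-0.05,-0.95,0],[-0.05,-0.95,0],[-0.05,-0.95,0],[0,0,0],[0,0,0]],"spin":[0,0,0,0,0]}'
python3 -c "
from h import *;go(473,-220.5,9.5)"
```

```text
time_s: 7.7
ee_pos: [450.4, 174.3, 20.0]
ee_rot: [180.0, 0.0, 180.0]
force: [-2.0, -1.5, 3.4]
gripper_width: 43.5
gripper_force: 20.0
time_s: 8.6
ee_pos: [450.8, 174.4, 126.6]
ee_rot: [180.0, 0.1, 180.0]
force: [-0.1, -0.2, 0.3]
gripper_width: 70.0
gripper_force: 0.0
time_s: 9.6
ee_pos: [465.2, -112.0, 125.0]
ee_rot: [180.0, 0.0, 180.0]
force: [0.1, 0.4, 0.0]
gripper_width: 70.1
gripper_force: 0.0
time_s: 10.1
ee_pos: [469.5, -196.4, 124.6]
ee_rot: [180.0, -0.0, 179.9]
force: [1.1, 0.6, -0.0]
gripper_width: 69.9
gripper_force: 0.0
pos [ 469.5 -196.4  124.6] rot [ 1.7996e+02 -1.0000e-02  1.7990e+02] t 10.1 w 69.9 units [-0.12  -0.805  3.836]
```

```bash
python3 -m jog '{"jaw":[70,70,70,70,70,70,70,70],"slide":[[-0.12,-0.8,0],[0,0,0.6],[0,0,0.9],[0,0,0.9],[0,0,0.9],[0,0,0.4],[0,0,0.12],[0,0,0]],"spin":[0,0,0,0,0,0,0,0]}' 15
python3 -m jog '{"jaw":[40,40,40,40,40,40,40,40,40],"slide":[[0,0,0],[0,0,0],[0,0,0],[0,0,0],[0,0,0],[0,0,0],[0,0,0],[0,0,0],[0,0,0]],"spin":[0,0,0,0,0,0,0,0,0]}' 15
python3 -c "
from h import *;go(451.7,270,120)"
```

```text
time_s: 10.9
ee_pos: [473.6, -219.9, 10.2]
ee_rot: [180.0, 0.0, -180.0]
force: [-0.5, 1.2, -0.1]
gripper_width: 69.8
gripper_force: 0.0
time_s: 11.8
ee_pos: [473.9, -220.5, 10.8]
ee_rot: [-180.0, 0.1, 180.0]
force: [-0.3, 0.6, 6.8]
gripper_width: 50.2
gripper_force: 15.0
pos [ 473.9 -220.5   10.8] rot [-1.7997e+02  9.0000e-02  1.7997e+02] t 11.8 w 50.2 units [ 0.742 16.349 -3.649]
```

```bash
python3 -m jog '{"jaw":[40,40,40,40,40,40,40],"slide":[[0,0,-0.2],[0,0,-0.6],[0,0,-0.9],[0,0,-0.9],[0,0,-0.6],[0.04,0.3,0],[0.04,0.7,0]],"spin":[0,0,0,0,0,0,0]}'
python3 -m jog '{"jaw":[40,40,40,40,40,40,40,40,40,40],"slide":[[0.04,0.9,0],[0.04,0.9,0],[0.04,0.9,0],[0.04,0.9,0],[0.04,0.9,0],[0.04,0.9,0],[0.04,0.9,0],[0.04,0.9,0],[0.04,0.9,0],[0.04,0.9,0]],"spin":[0,0,0,0,0,0,0,0,0,0]}'
python3 -m jog '{"jaw":[40,40,40,40,40,40,40,40,40],"slide":[[0.04,0.9,0],[0.04,0.9,0],[0.04,0.9,0],[0.04,0.9,0],[0.04,0.9,0],[0.06,0.6,0],[0,0.3,0],[0,0,0],[0,0,0]],"spin":[0,0,0,0,0,0,0,0,0]}'
python3 -c "
from h import *;go(451.7,270,8)"
```

```text
time_s: 12.5
ee_pos: [470.7, -190.4, 105.8]
ee_rot: [-180.0, 0.0, 179.9]
force: [-0.5, -0.1, -0.9]
gripper_width: 49.7
gripper_force: 15.0
time_s: 13.5
ee_pos: [457.4, 81.0, 104.7]
ee_rot: [-180.0, -0.1, 180.0]
force: [-0.1, 0.7, -0.1]
gripper_width: 49.9
gripper_force: 15.0
time_s: 14.4
ee_pos: [450.6, 241.1, 105.4]
ee_rot: [-179.9, -0.1, 180.0]
force: [0.2, -0.8, -0.6]
gripper_width: 49.8
gripper_force: 15.0
pos [450.6 241.1 105.4] rot [-1.7994e+02 -7.0000e-02  1.7999e+02] t 14.4 w 49.8 units [-0.039  0.967  3.245]
```

```bash
python3 -m jog '{"jaw":[40,40,40,40,40,40,40,40,40],"slide":[[-0.03,0.7,0],[0,0.27,0],[0,0,0.5],[0,0,0.9],[0,0,0.9],[0,0,0.6],[0,0,0.15],[0,0,0],[0,0,0]],"spin":[0,0,0,0,0,0,0,0,0]}'
python3 -c "
from h import *;go(451.7,270,7.5)"
```

```text
time_s: 15.3
ee_pos: [452.9, 270.9, 15.3]
ee_rot: [180.0, 0.1, 180.0]
force: [0.2, -0.4, -1.3]
gripper_width: 49.8
gripper_force: 15.0
pos [452.9 270.9  15.3] rot [1.7995e+02 9.0000e-02 1.7997e+02] t 15.3 w 49.8 units [ 0.041 -0.032  0.261]
```

```bash
python3 -m jog '{"jaw":[40,40,40,40,40],"slide":[[0,0,0.15],[0,0,0.08],[0,0,0.03],[0,0,0],[0,0,0]],"spin":[0,0,0,0,0]}'
python3 -m jog '{"jaw":[62,62,62,62,62,62,62,62,62],"slide":[[0,0,0],[0,0,0],[0,0,0],[0,0,0],[0,0,-0.2],[0,0,-0.8],[0,0,-0.9],[0,0,-0.9],[0,0,-0.7]],"spin":[0,0,0,0,0,0,0,0,0]}'
python3 -m jog '{"jaw":[62,62,62,62,62,62,62,62,62,62],"slide":[[-0.05,-0.95,0],[-0.05,-0.95,0],[-0.05,-0.95,0],[-0.05,-0.95,0],[-0.05,-0.95,0],[-0.05,-0.95,0],[-0.05,-0.95,0],[-0.05,-0.95,0],[-0.05,-0.95,0],[-0.05,-0.95,0]],"spin":[0,0,0,0,0,0,0,0,0,0]}'
python3 - <<'E'
from h import *
import cv2
i=env.grab_frame("top")[:,:,::-1];cv2.imwrite("pics/top1.png",i)
cv2.imwrite("pics/mat1.png",cv2.resize(i[113:233,120:264],None,fx=5,fy=5,interpolation=cv2.INTER_CUBIC))
go(478.9,-312.9,90)
E
```

```text
time_s: 15.8
ee_pos: [452.5, 271.0, 7.8]
ee_rot: [180.0, 0.1, 180.0]
force: [-1.0, -1.2, 6.1]
gripper_width: 50.1
gripper_force: 15.0
time_s: 16.7
ee_pos: [452.5, 271.1, 113.7]
ee_rot: [179.9, 0.1, 180.0]
force: [-0.2, 1.1, -0.8]
gripper_width: 61.9
gripper_force: 0.0
time_s: 17.7
ee_pos: [467.0, -15.3, 112.1]
ee_rot: [180.0, 0.0, 180.0]
force: [-0.6, -0.4, 0.7]
gripper_width: 62.1
gripper_force: 0.0
pos [467.4 -18.6 112.1] rot [-1.7984e+02  6.0000e-02  1.7992e+02] t 17.75 w 62.3 units [-0.396 -9.809  0.763]
```

View pics/mat1.png

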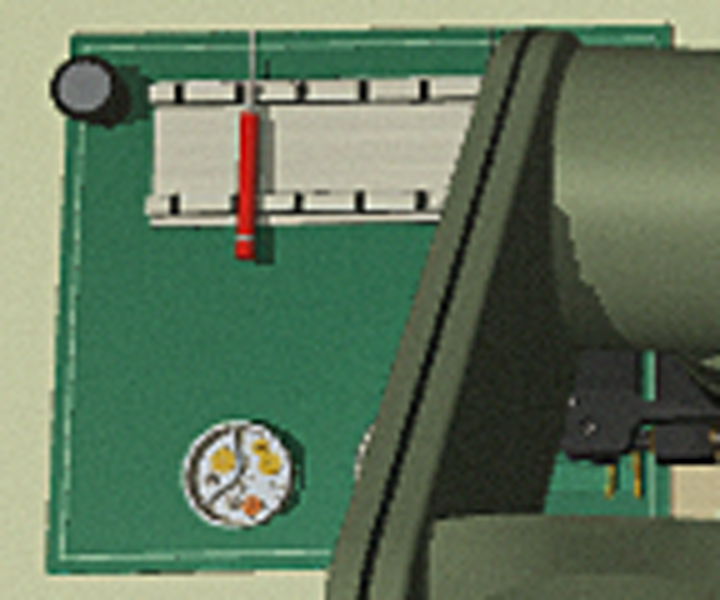

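The dish stands on the mat with its rim centre at (241,474) in the crop. I'll turn that into a position and check the cover estimate against its rim line.

```bash
python3 - <<'E'
from h import *
print("dish",crop(241,474,120,113,17))
f=lambda p:[round((a-o+.5)*5-.5) for a,o in zip(px(p),(290,115))]
print(f((478.9,-312.9+34,6)),f((478.9-34,-312.9,6)),f((478.9,-312.9-34,6)),f((512.9,-312.9,6)))
E
python3 -m jog '{"jaw":[40,40,40,40,40,40,40,40,40,40],"slide":[[-0.04,-0.95,0],[-0.04,-0.95,0],[-0.04,-0.95,0],[-0.04,-0.95,0],[-0.04,-0.95,0],[-0.04,-0.95,0],[-0.04,-0.95,0],[-0.04,-0.95,0],[-0.04,-0.95,0],[-0.04,-0.95,0]],"spin":[0,0,0,0,0,0,0,0,0,0]}'
python3 -m jog '{"jaw":[40,40,40],"slide":[[0,0,0],[0,0,0],[0,0,0]],"spin":[0,0,0]}'
python3 -c "
from h import *;go(478.9,-312.9,40)"
```

```text
dish [451.17087032 267.1757205 ]
[524, 382] [598, 450] [663, 379] [590, 312]
time_s: 18.75
ee_pos: [479.0, -300.2, 111.9]
ee_rot: [180.0, 0.0, 180.0]
force: [0.8, -0.8, -1.1]
gripper_width: 39.9
gripper_force: 0.0
time_s: 19.05
ee_pos: [478.7, -298.2, 111.6]
ee_rot: [180.0, -0.0, -180.0]
force: [-1.0, -0.1, -0.8]
gripper_width: 39.8
gripper_force: 0.0
pos [ 478.7 -298.2  111.6] rot [ 1.7996e+02 -3.0000e-02 -1.7999e+02] t 19.05 w 39.8 units [-0.007 -0.492  2.387]
```

```bash
python3 - <<'E'
import cv2
i=cv2.imread("pics/top0.png");cv2.imwrite("pics/cover.png",cv2.resize(i[165:215,385:440],None,fx=10,fy=10,interpolation=cv2.INTER_CUBIC))
E
```

```text
(no output)
```

View pics/cover.png

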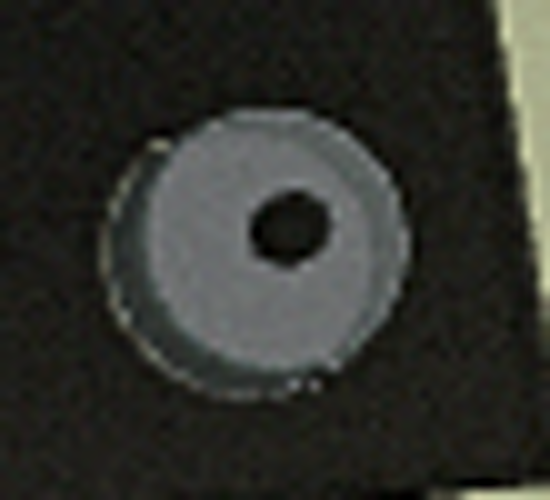

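The cover's rim line (left edge 101, bottom 400 in the crop) agrees with the knob-derived centre to within 1 px, so I'll grasp the knob.

```bash
python3 -m jog '{"jaw":[40,40,40,40,40,40,40],"slide":[[-0.04,-0.5,0],[0,0,0.5],[0,0,0.9],[0,0,0.6],[0,0,0.3],[0,0,0.04],[0,0,0]],"spin":[0,0,0,0,0,0,0]}' 20
python3 -c "
from h import *;go(480,-313.5,40.5)"
```

```text
time_s: 19.75
ee_pos: [480.7, -314.5, 41.9]
ee_rot: [-180.0, 0.0, -180.0]
force: [-0.5, -0.1, 0.3]
gripper_width: 40.3
gripper_force: 0.0
pos [ 480.7 -314.5   41.9] rot [-1.7997e+02  5.0000e-02 -1.8000e+02] t 19.75 w 40.3 units [0.023 0.033 0.046]
```

```bash
python3 -m jog '{"jaw":[5,5,5,5,5,5,5,5,5,5],"slide":[[0.01,0.02,0.04],[0,0,0],[0,0,0],[0,0,0],[0,0,0],[0,0,0],[0,0,0],[0,0,0],[0,0,0],[0,0,0]],"spin":[0,0,0,0,0,0,0,0,0,0]}' 25
python3 -m jog '{"jaw":[5,5,5,5,5,5,5,5],"slide":[[0,0,-0.1],[0,0,-0.4],[0,0,-0.7],[0,0,-0.7],[0,0,-0.7],[0,0,-0.4],[0,0,0],[0,0,0]],"spin":[0,0,0,0,0,0,0,0]}'
python3 -c "
from h import *;go(452.5,271,130)"
```

```text
time_s: 20.75
ee_pos: [480.1, -313.7, 40.7]
ee_rot: [-180.0, 0.0, 180.0]
force: [-1.1, 0.1, 4.4]
gripper_width: 15.1
gripper_force: 25.0
time_s: 21.55
ee_pos: [479.5, -313.3, 129.8]
ee_rot: [180.0, -0.0, 180.0]
force: [0.5, -0.2, -0.8]
gripper_width: 14.8
gripper_force: 25.0
pos [ 479.5 -313.3  129.8] rot [ 1.7997e+02 -4.0000e-02  1.7998e+02] t 21.55 w 14.8 units [9.0500e-01 1.9477e+01 4.0000e-03]
```

```bash
python3 -m jog '{"jaw":[5,5,5,5,5,5,5,5,5,5],"slide":[[0.045,0.3,0],[0.045,0.6,0],[0.045,0.9,0],[0.045,0.9,0],[0.045,0.9,0],[0.045,0.9,0],[0.045,0.9,0],[0.045,0.9,0],[0.045,0.9,0],[0.045,0.9,0]],"spin":[0,0,0,0,0,0,0,0,0,0]}'
python3 -m jog '{"jaw":[5,5,5,5,5,5,5,5,5,5],"slide":[[0.045,0.9,0],[0.045,0.9,0],[0.045,0.9,0],[0.045,0.9,0],[0.045,0.9,0],[0.045,0.9,0],[0.045,0.9,0],[0.045,0.9,0],[0.045,0.9,0],[0.045,0.9,0]],"spin":[0,0,0,0,0,0,0,0,0,0]}'
python3 -m jog '{"jaw":[5,5,5,5,5,5],"slide":[[0,0.9,0],[0,0.6,0],[0,0.3,0],[0,0,0],[0,0,0],[0,0,0]],"spin":[0,0,0,0,0,0]}'
python3 -c "
from h import *;go(452.5,271,60)"
```

```text
time_s: 22.55
ee_pos: [465.0, -68.2, 129.6]
ee_rot: [180.0, -0.1, -180.0]
force: [0.6, -0.0, -1.1]
gripper_width: 14.9
gripper_force: 25.0
time_s: 23.55
ee_pos: [451.0, 201.0, 129.6]
ee_rot: [-180.0, -0.1, -180.0]
force: [-0.1, -0.3, -0.9]
gripper_width: 14.8
gripper_force: 25.0
time_s: 24.15
ee_pos: [452.7, 252.6, 130.1]
ee_rot: [-180.0, -0.0, 179.9]
force: [1.4, 0.0, -0.2]
gripper_width: 14.6
gripper_force: 25.0
pos [452.7 252.6 130.1] rot [-1.7997e+02 -3.0000e-02  1.7994e+02] t 24.15 w 14.6 units [0.005 0.615 2.337]
```

```bash
python3 -m jog '{"jaw":[5,5,5,5,5,5,5,5],"slide":[[0,0.4,0],[0,0.21,0],[0,0,0.6],[0,0,0.9],[0,0,0.6],[0,0,0.2],[0,0,0],[0,0,0]],"spin":[0,0,0,0,0,0,0,0]}'
python3 - <<'E'
from h import *
import cv2
for k in range(4): f=env.grab_frame("scene");go(452.5,271,37.7)
i=f[:,:,::-1];u,v=map(int,px((452,271,20),"scene"));print(u,v)
cv2.imwrite("pics/sc1.png",cv2.resize(i[max(0,v-60):v+40,u-70:u+70],None,fx=5,fy=5,interpolation=cv2.INTER_CUBIC))
E
```

```text
time_s: 24.95
ee_pos: [453.8, 272.2, 62.0]
ee_rot: [179.9, 0.1, 180.0]
force: [-0.1, -0.4, -0.8]
gripper_width: 14.8
gripper_force: 25.0
pos [453.9 272.3  62.3] rot [1.7993e+02 1.1000e-01 1.7998e+02] t 25.0 w 14.8 units [ 0.047 -0.044  0.819]
pos [453.9 272.2  62.4] rot [1.7993e+02 1.2000e-01 1.7998e+02] t 25.05 w 15.0 units [ 0.047 -0.042  0.822]
pos [453.7 272.2  62.3] rot [1.7993e+02 1.1000e-01 1.7998e+02] t 25.1 w 15.2 units [ 0.042 -0.04   0.82 ]
pos [453.6 272.1  62.2] rot [1.7994e+02 1.0000e-01 1.7998e+02] t 25.15 w 15.1 units [ 0.038 -0.036  0.816]
445 273
```

View pics/sc1.png

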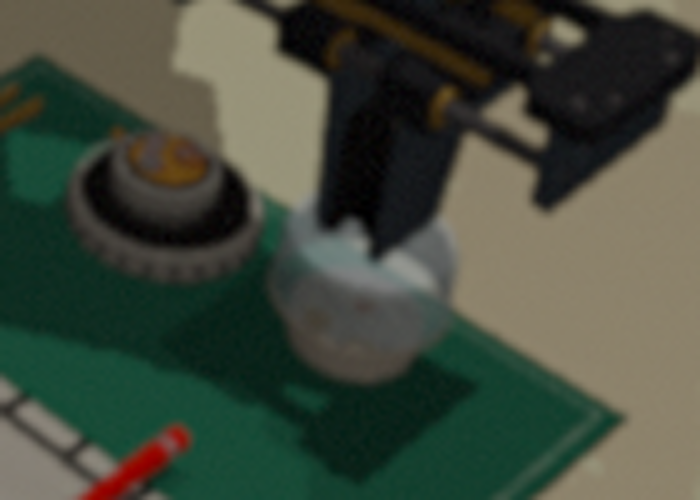

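The holder sits on the base. The cover hangs over the dish: bell centre at about 363, dish at about 355 in the crop. I'll trim it and lower slowly.

```bash
python3 -m jog '{"jaw":[5,5,5,5,5,5,5,5,5],"slide":[[0.03,-0.05,0.1],[0,0,0.15],[0,0,0.15],[0,0,0.15],[0,0,0.1],[0,0,0.1],[0,0,0],[0,0,0],[0,0,0]],"spin":[0,0,0,0,0,0,0,0,0]}'
python3 -c "
from h import *;go(452.5,271,37.7)"
```

```text
time_s: 26.05
ee_pos: [452.3, 270.3, 38.9]
ee_rot: [180.0, 0.0, 180.0]
force: [0.4, 0.2, 0.2]
gripper_width: 14.8
gripper_force: 25.0
pos [452.3 270.3  38.9] rot [1.7998e+02 2.0000e-02 1.7999e+02] t 26.05 w 14.8 units [-0.007  0.022  0.04 ]
```

```bash
python3 -m jog '{"jaw":[5,5,5],"slide":[[0,0,0.03],[0,0,0.01],[0,0,0]],"spin":[0,0,0]}'
python3 -m jog '{"jaw":[36,36,36,36,36,36,36,36,36],"slide":[[0,0,0],[0,0,0],[0,0,0],[0,0,0],[0,0,-0.2],[0,0,-0.7],[0,0,-0.8],[0,0,-0.8],[0,0,-0.5]],"spin":[0,0,0,0,0,0,0,0,0]}'
python3 -m jog '{"jaw":[50,50,50,50,50,50,50,50,50,50],"slide":[[-0.04,-0.95,0],[-0.04,-0.95,0],[-0.04,-0.95,0],[-0.04,-0.95,0],[-0.04,-0.95,0],[-0.04,-0.95,0],[-0.04,-0.95,0],[-0.04,-0.95,0],[-0.04,-0.95,0],[-0.04,-0.95,0]],"spin":[0,0,0,0,0,0,0,0,0,0]}'
python3 -m jog '{"jaw":[50,50,50,50,50],"slide":[[-0.04,-0.95,0],[-0.04,-0.95,0],[0,-0.5,0],[0,0,0],[0,0,0]],"spin":[0,0,0,0,0]}'
python3 - <<'E'
from h import *
import cv2
i=env.grab_frame("top")[:,:,::-1];cv2.imwrite("pics/top2.png",i)
cv2.imwrite("pics/top2c.png",cv2.resize(i[113:233,120:264],None,fx=5,fy=5,interpolation=cv2.INTER_CUBIC))
go(468,-115,11)
E
```

```text
time_s: 26.35
ee_pos: [452.2, 270.3, 37.7]
ee_rot: [180.0, 0.0, 180.0]
force: [0.9, -0.2, -0.0]
gripper_width: 14.8
gripper_force: 25.0
time_s: 27.25
ee_pos: [452.9, 270.7, 129.8]
ee_rot: [179.9, 0.1, 180.0]
force: [-0.7, -0.3, 0.6]
gripper_width: 36.1
gripper_force: 0.0
time_s: 28.25
ee_pos: [464.1, -15.9, 128.1]
ee_rot: [180.0, 0.0, 180.0]
force: [-0.0, -0.3, 0.5]
gripper_width: 50.1
gripper_force: 0.0
time_s: 28.75
ee_pos: [466.4, -86.6, 127.7]
ee_rot: [180.0, 0.0, 179.9]
force: [-0.4, 0.1, 0.5]
gripper_width: 50.3
gripper_force: 0.0
pos [466.3 -86.2 127.7] rot [179.97   0.   179.98] t 28.8 w 49.9 units [-0.056 -0.961  3.89 ]
```

View pics/top2c.png

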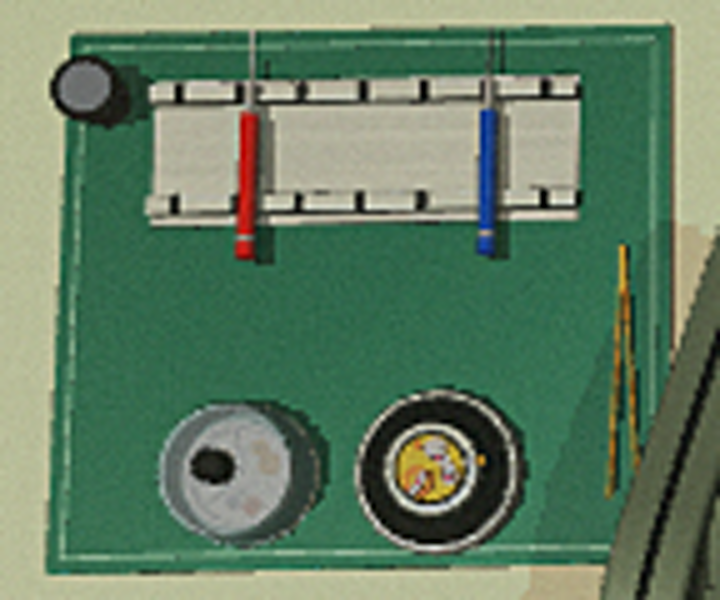

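The cover stands over the dish at (238,473) in the crop, and the holder at (432,467) is well inside its tolerance on the base (438,470). Next is the red cup.

```bash
python3 -m jog '{"jaw":[50,50,50,50,50,50,50,50,50],"slide":[[-0.06,-0.7,0],[0,-0.26,0],[0,0,0.6],[0,0,0.9],[0,0,0.9],[0,0,0.9],[0,0,0.4],[0,0,0.18],[0,0,0]],"spin":[0,0,0,0,0,0,0,0,0]}' 12
python3 -m jog '{"jaw":[20,20,20,20,20,20,20,20,20],"slide":[[0,0,0],[0,0,0],[0,0,0],[0,0,0],[0,0,0],[0,0,0],[0,0,0],[0,0,0],[0,0,0]],"spin":[0,0,0,0,0,0,0,0,0]}' 12
python3 -c "
from h import *;go(527.5,271.5,115)"
```

```text
time_s: 29.7
ee_pos: [468.0, -115.0, 10.8]
ee_rot: [180.0, -0.1, -180.0]
force: [0.1, 1.3, -0.6]
gripper_width: 50.0
gripper_force: 0.0
time_s: 30.6
ee_pos: [468.8, -115.6, 11.8]
ee_rot: [-180.0, 0.1, 180.0]
force: [-0.2, 0.6, 6.3]
gripper_width: 29.4
gripper_force: 12.0
pos [ 468.8 -115.6   11.8] rot [-1.7999e+02  8.0000e-02  1.7997e+02] t 30.6 w 29.4 units [-1.955 12.905 -3.437]
```

```bash
python3 -m jog '{"jaw":[20,20,20,20,20,20,20,20,20],"slide":[[0,0,-0.2],[0,0,-0.6],[0,0,-0.9],[0,0,-0.9],[0,0,-0.6],[0,0,-0.2],[-0.15,0.3,0],[-0.15,0.6,0],[-0.15,0.9,0]],"spin":[0,0,0,0,0,0,0,0,0]}'
python3 -m jog '{"jaw":[20,20,20,20,20,20,20,20,20,20],"slide":[[-0.15,0.9,0],[-0.15,0.9,0],[-0.15,0.9,0],[-0.15,0.9,0],[-0.15,0.9,0],[-0.15,0.9,0],[-0.15,0.9,0],[-0.15,0.9,0],[-0.15,0.9,0],[-0.15,0.9,0]],"spin":[0,0,0,0,0,0,0,0,0,0]}'
python3 -m jog '{"jaw":[20,20,20,20,20],"slide":[[0,0.9,0],[0,0.6,0],[0,0.3,0],[0,0,0],[0,0,0]],"spin":[0,0,0,0,0]}'
python3 -c "
from h import *;go(527.5,271.5,9)"
```

```text
time_s: 31.5
ee_pos: [481.3, -61.1, 111.8]
ee_rot: [180.0, -0.1, 179.9]
force: [1.0, 0.8, -0.3]
gripper_width: 29.2
gripper_force: 12.0
time_s: 32.5
ee_pos: [525.8, 209.9, 111.3]
ee_rot: [-179.9, -0.2, -180.0]
force: [-0.2, -0.9, 0.2]
gripper_width: 29.4
gripper_force: 12.0
time_s: 33.0
ee_pos: [526.5, 261.7, 112.7]
ee_rot: [-179.9, -0.1, 180.0]
force: [-0.3, 0.0, -0.7]
gripper_width: 29.1
gripper_force: 12.0
pos [526.5 261.7 112.7] rot [-1.7995e+02 -5.0000e-02  1.7998e+02] t 33.0 w 29.1 units [-0.037  0.33   3.458]
```

```bash
python3 -m jog '{"jaw":[20,20,20,20,20,20,20,20,20],"slide":[[-0.02,0.32,0],[0,0,0.5],[0,0,0.9],[0,0,0.9],[0,0,0.6],[0,0,0.25],[0,0,0],[0,0,0],[0,0,0]],"spin":[0,0,0,0,0,0,0,0,0]}'
python3 -c "
from h import *;go(527.5,271.5,8.5)"
```

```text
time_s: 33.9
ee_pos: [528.4, 272.4, 20.0]
ee_rot: [179.9, 0.1, 180.0]
force: [-0.1, -0.3, -0.0]
gripper_width: 29.0
gripper_force: 12.0
pos [528.4 272.4  20. ] rot [1.7993e+02 1.3000e-01 1.7997e+02] t 33.9 w 29.0 units [ 0.031 -0.03   0.382]
```

```bash
python3 -m jog '{"jaw":[20,20,20,20,20,20],"slide":[[0.02,-0.02,0.15],[0,0,0.12],[0,0,0.06],[0,0,0.03],[0,0,0],[0,0,0]],"spin":[0,0,0,0,0,0]}'
python3 -m jog '{"jaw":[46,46,46,46,46,46,46,46,46],"slide":[[0,0,0],[0,0,0],[0,0,0],[0,0,0],[0,0,-0.2],[0,0,-0.8],[0,0,-0.9],[0,0,-0.9],[0,0,-0.7]],"spin":[0,0,0,0,0,0,0,0,0]}'
python3 -m jog '{"jaw":[50,50,50,50,50,50,50,50,50,50],"slide":[[-0.1,-0.95,0],[-0.1,-0.95,0],[-0.1,-0.95,0],[-0.1,-0.95,0],[-0.1,-0.95,0],[-0.1,-0.95,0],[-0.1,-0.95,0],[-0.1,-0.95,0],[-0.1,-0.95,0],[-0.1,-0.95,0]],"spin":[0,0,0,0,0,0,0,0,0,0]}'
python3 -m jog '{"jaw":[50,50,50,50,50,50,50,50,50,50],"slide":[[-0.1,-0.95,0],[-0.1,-0.95,0],[-0.1,-0.95,0],[-0.1,-0.95,0],[-0.1,-0.95,0],[-0.1,-0.95,0],[-0.1,-0.95,0],[-0.1,-0.95,0],[0,0,0],[0,0,0]],"spin":[0,0,0,0,0,0,0,0,0,0]}'
python3 - <<'E'
from h import *
import cv2
i=env.grab_frame("top")[:,:,::-1]
cv2.imwrite("pics/top3c.png",cv2.resize(i[113:233,120:264],None,fx=5,fy=5,interpolation=cv2.INTER_CUBIC))
go(582.5,-305.5,11.5)
E
```

```text
time_s: 34.5
ee_pos: [526.6, 271.3, 8.8]
ee_rot: [-180.0, -0.0, 180.0]
force: [-2.6, -0.7, 6.7]
gripper_width: 29.3
gripper_force: 12.0
time_s: 35.4
ee_pos: [527.3, 271.6, 115.0]
ee_rot: [179.9, 0.1, 180.0]
force: [0.8, 0.8, -0.5]
gripper_width: 46.1
gripper_force: 0.0
time_s: 36.4
ee_pos: [556.9, -14.8, 113.3]
ee_rot: [180.0, 0.0, 180.0]
force: [-0.1, -0.1, 0.0]
gripper_width: 50.1
gripper_force: 0.0
time_s: 37.4
ee_pos: [580.5, -241.8, 112.8]
ee_rot: [180.0, -0.0, 179.9]
force: [-0.8, 0.2, -1.0]
gripper_width: 50.1
gripper_force: 0.0
pos [ 580.4 -241.1  112.9] rot [ 1.7996e+02 -2.0000e-02  1.7996e+02] t 37.45 w 50.1 units [-0.072 -2.149  3.377]
```

View pics/top3c.png

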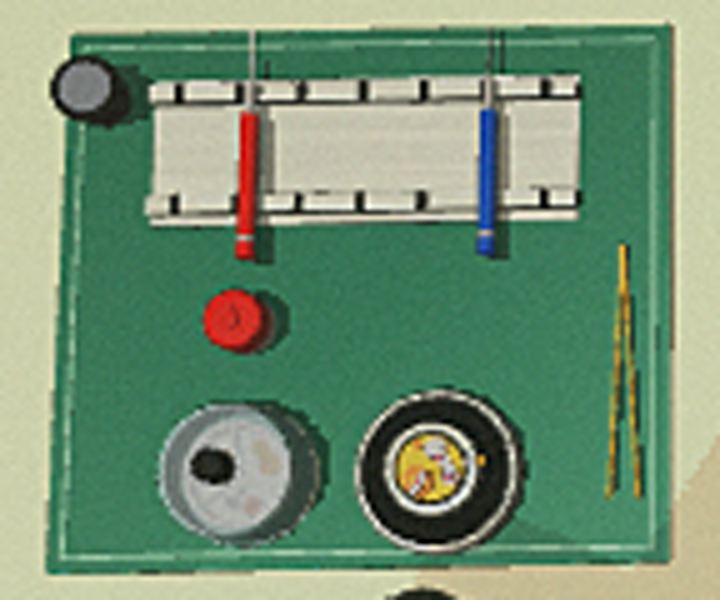

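The red cup stands upright, lid at (235,320) in the crop and in line with the red handle end (244,258). I'll measure that while fetching the blue cup.

```bash
python3 -c "
from h import *;print(crop(235,320,120,113,24),crop(244,258,120,113,17.5))"
python3 -m jog '{"jaw":[50,50,50,50,50,50,50,50,50,50],"slide":[[-0.03,-0.9,0],[-0.04,-0.8,0],[0,-0.45,0],[0,0,0],[0,0,0.6],[0,0,0.9],[0,0,0.9],[0,0,0.6],[0,0,0.2],[0,0,0]],"spin":[0,0,0,0,0,0,0,0,0,0]}' 12
python3 -c "
from h import *;go(582.5,-305.5,11.5)"
```

```text
[524.60511137 269.38697205] [556.36594994 268.28815328]
time_s: 38.45
ee_pos: [582.4, -304.7, 16.2]
ee_rot: [179.9, -0.1, -180.0]
force: [-0.2, 0.3, 0.8]
gripper_width: 50.3
gripper_force: 0.0
pos [ 582.4 -304.7   16.2] rot [ 1.7992e+02 -9.0000e-02 -1.7997e+02] t 38.45 w 50.3 units [-0.003 -0.026  0.157]
```

```bash
python3 -m jog '{"jaw":[50,50,20,20,20,20,20,20,20,20],"slide":[[0,-0.02,0.13],[0,0,0],[0,0,0],[0,0,0],[0,0,0],[0,0,0],[0,0,0],[0,0,0],[0,0,0],[0,0,0]],"spin":[0,0,0,0,0,0,0,0,0,0]}' 12
python3 -m jog '{"jaw":[20,20,20,20,20,20,20,20],"slide":[[0,0,0],[0,0,-0.2],[0,0,-0.6],[0,0,-0.9],[0,0,-0.9],[0,0,-0.6],[0,0,-0.2],[0,0,0]],"spin":[0,0,0,0,0,0,0,0]}'
python3 -c "
from h import *;go(527.5,153,112)"
```

```text
time_s: 39.45
ee_pos: [583.0, -306.8, 13.4]
ee_rot: [-180.0, 0.0, 180.0]
force: [-0.4, 0.2, 5.1]
gripper_width: 29.0
gripper_force: 12.0
time_s: 40.25
ee_pos: [582.9, -306.9, 115.3]
ee_rot: [-180.0, 0.1, 180.0]
force: [-0.6, -0.8, -0.1]
gripper_width: 29.1
gripper_force: 12.0
pos [ 582.9 -306.9  115.3] rot [-1.7997e+02  5.0000e-02  1.7998e+02] t 40.25 w 29.1 units [ 1.853 15.328  0.101]
```

```bash
python3 -m jog '{"jaw":[20,20,20,20,20,20,20,20,20,20],"slide":[[0.12,0.3,0],[0.12,0.6,0],[0.12,0.9,0],[0.12,0.9,0],[0.12,0.9,0],[0.12,0.9,0],[0.12,0.9,0],[0.12,0.9,0],[0.12,0.9,0],[0.12,0.9,0]],"spin":[0,0,0,0,0,0,0,0,0,0]}'
python3 -m jog '{"jaw":[20,20,20,20,20,20,20,20,20,20],"slide":[[0.12,0.9,0],[0.12,0.9,0],[0.12,0.9,0],[0.12,0.9,0],[0.12,0.9,0],[0.05,0.9,0],[0,0.9,0],[0,0.6,0],[0,0.3,0],[0,0,0]],"spin":[0,0,0,0,0,0,0,0,0,0]}'
python3 -m jog '{"jaw":[20,20],"slide":[[0,0,0],[0,0,0]],"spin":[0,0]}'
python3 -c "
from h import *;go(527.5,153,10.5)"
```

```text
time_s: 41.25
ee_pos: [544.9, -61.2, 113.9]
ee_rot: [179.9, -0.1, -180.0]
force: [-0.4, -1.2, -0.4]
gripper_width: 29.2
gripper_force: 12.0
time_s: 42.25
ee_pos: [526.2, 153.5, 114.3]
ee_rot: [-180.0, -0.1, -179.9]
force: [-0.1, -0.5, -1.4]
gripper_width: 29.2
gripper_force: 12.0
time_s: 42.45
ee_pos: [527.1, 151.5, 114.8]
ee_rot: [-180.0, -0.0, 179.9]
force: [0.0, 0.6, 0.0]
gripper_width: 29.4
gripper_force: 12.0
pos [527.1 151.5 114.8] rot [-1.7998e+02 -3.0000e-02  1.7994e+02] t 42.45 w 29.4 units [-0.015  0.05   3.475]
```

```bash
python3 -m jog '{"jaw":[20,20,20,20,20,20,20,20,20],"slide":[[0,0.04,0.3],[0,0,0.9],[0,0,0.9],[0,0,0.7],[0,0,0.3],[0,0,0.1],[0,0,0],[0,0,0],[0,0,0]],"spin":[0,0,0,0,0,0,0,0,0]}'
python3 -c "
from h import *;go(527.5,153,10.5)"
```

```text
time_s: 43.35
ee_pos: [528.1, 153.7, 19.9]
ee_rot: [180.0, 0.1, 180.0]
force: [0.0, -1.0, 0.1]
gripper_width: 29.4
gripper_force: 12.0
pos [528.1 153.7  19.9] rot [1.7996e+02 1.2000e-01 1.7998e+02] t 43.35 w 29.4 units [ 0.022 -0.024  0.314]
```

```bash
python3 -m jog '{"jaw":[20,20,20,20,20,20],"slide":[[0,0,0.12],[0,0,0.1],[0,0,0.06],[0,0,0.03],[0,0,0],[0,0,0]],"spin":[0,0,0,0,0,0]}'
python3 -m jog '{"jaw":[46,46,46,46,46,46,46,46,46],"slide":[[0,0,0],[0,0,0],[0,0,0],[0,0,0],[0,0,-0.2],[0,0,-0.8],[0,0,-0.9],[0,0,-0.9],[0,0,-0.7]],"spin":[0,0,0,0,0,0,0,0,0]}'
python3 -m jog '{"jaw":[50,50,50,50,50,50,50,50,50,50],"slide":[[0,-0.95,0],[0,-0.95,0],[0,-0.95,0],[0,-0.95,0],[0,-0.95,0],[0,-0.95,0],[0,-0.95,0],[0,-0.95,0],[0,-0.95,0],[0,-0.95,0]],"spin":[0,0,0,0,0,0,0,0,0,0]}'
python3 -m jog '{"jaw":[50,50,50,50,50,50,50,50,50],"slide":[[0,-0.95,-0.3],[0,-0.95,-0.3],[0,-0.95,-0.3],[0,-0.95,0],[0,-0.95,0],[0,-0.95,0],[0,0,0],[0,0,0],[0,0,0]],"spin":[0,0,0,0,0,0,0,0,0]}'
python3 - <<'E'
from h import *
import cv2
i=env.grab_frame("top")[:,:,::-1];cv2.imwrite("pics/top4.png",i)
cv2.imwrite("pics/top4c.png",cv2.resize(i[110:240,120:440],None,fx=2.5,fy=2.5,interpolation=cv2.INTER_CUBIC))
i=env.grab_frame("scene")[:,:,::-1]
cv2.imwrite("pics/sc4.png",cv2.resize(i[140:365,180:500],None,fx=2.5,fy=2.5,interpolation=cv2.INTER_CUBIC))
E
```

```text
time_s: 43.95
ee_pos: [527.3, 153.5, 10.3]
ee_rot: [180.0, -0.0, 180.0]
force: [-2.6, -0.1, 6.4]
gripper_width: 29.3
gripper_force: 12.0
time_s: 44.85
ee_pos: [527.9, 153.7, 116.7]
ee_rot: [180.0, 0.1, 180.0]
force: [-0.0, 0.7, 0.0]
gripper_width: 46.0
gripper_force: 0.0
time_s: 45.85
ee_pos: [527.3, -132.7, 115.1]
ee_rot: [180.0, 0.0, 180.0]
force: [-0.1, -0.3, 0.2]
gripper_width: 50.2
gripper_force: 0.0
time_s: 46.75
ee_pos: [527.1, -301.6, 141.7]
ee_rot: [180.0, -0.0, -180.0]
force: [0.3, 0.0, -0.2]
gripper_width: 49.9
gripper_force: 0.0
```

View pics/top4c.png

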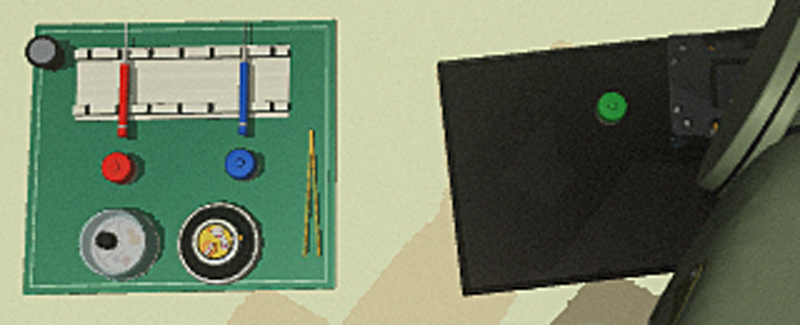

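View pics/sc4.png

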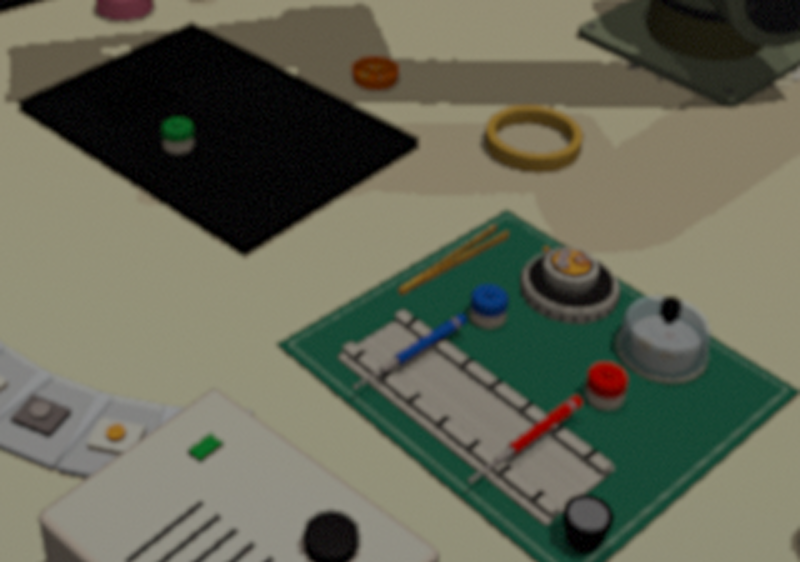

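Everything is in place. Both cups are in line with their handles (red (118,167), blue (240,164) in the top crop), and the holder is central on the base. The cover sits flat over the dish, the green cup is untouched, and the arm is clear.

```bash
python3 -c "
from h import *
print(crop(240,164,120,110,24,2.5),crop(243,135,120,110,17.5,2.5));print(env.job_done())"
```

```text
[524.91786872 152.19032475] [554.78100184 151.14859859]
the job is handed in; nothing more can be done
None
```

I set out the kit as asked and handed it in at about 47 s of the 128 s allowed; the hand-in returned no verdict, but in the last pictures every part looks in place and upright, with the green cup still in the tray.

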